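# Index a specimen dish under the microscope on a notched slide rail

### The job

Set the blue-based specimen dish into the round nest on the rail's carriage, keeping it level. Then hold the carriage's orange release bar up, slide the carriage along until the dish is under the microscope's objective, and let the bar down so that it drops fully into the notch nearest to there and the carriage is locked. Ease it in by feel without forcing the carriage against the catch, do not knock the microscope, and leave everything else where it is.

Things in the scene. Friction and masses are not known exactly. Their poses are not given: they have to be found in the camera images.
- blue_dish_centre (a point): centre (half-way up) of the dish to be viewed: closed, round, 50 mm diameter, 24 mm high, about 60 g, lower 10 mm and lid rim blue, the rest clear, dark grains inside. Underside 12 mm below this point. It is one of three dishes in a row, 100 mm apart, on a black mat 3 mm thick; its place varies. Grip it with the fingertips 7 mm or more above its underside, to clear the nest's rim.
- nest (a point): middle of the nest's floor on the carriage top, 34 mm above the table, where the dish's underside belongs; moves with the carriage. The nest is a round black collar of 55 mm inside and 63 mm outside diameter, 4 mm high. At first it is 155 mm or more from the microscope's axis: close the fingers across the rail (along its x) when setting the dish down, to stay clear of the microscope.
- objective (a point): middle of the objective in the underside of the microscope's black ring light (62 mm diameter), 113 mm above the table, on the vertical optical axis; axes as the rail's. The microscope is fixed to the bench above the rail's middle line; where along the rail varies. Boom and stand are on its +y side. It sees 32 mm across: the notch nearest to the axis is good enough.
- rail: fixed bed, 100 x 560 mm, origin at table height on its centre line; y axis is the way the carriage slides, from loading end to microscope; yaw varies. Along its middle is a brass rack: notches 10 mm wide, 10 mm deep, every 24 mm, flat teeth 14 mm wide between. At the loading end one long slot takes the catch. The rack may be clamped half a pitch either way: the notches' places are not known, feel for them.
- carriage (a joint): how far the carriage has slid along the rail towards the microscope, in m, from 0 (loading end) to 0.28 (stop). It is an aluminium plate 90 mm wide, about 1 kg with the bar, and takes 1.5 to 3 N to slide with the bar held up, some 1 N more with the catch dragging on the teeth. It can move only along the rail.
- bar_grip (a point): middle of the orange release bar on the carriage, 175 mm behind the nest (on its -y side): a round bar of 12 mm diameter lying across the rail, on two uprights 77 mm apart; axis 78 mm above the table when fully down, 24 mm free below the bar. Pinch it from above at its middle, fingers closing along the rail: then the hand also stays clear of the microscope.
- release_bar (a joint): how far the bar is lifted, in m: 0 = fully down, its catch (7 mm wide, so 3 mm of play) home in a notch; 0.010 = catch resting on a tooth, not caught; above = clear; 0.016 = upper stop. A spring and its weight press it down with 6 to 8 N, and it drops by itself when loose over a notch. Caught, it locks the carriage; over 20 N on it harms the catch. It starts down in the loading slot.
- white_dish_centre (a point): centre of a like dish with a white base, to be left alone
- green_dish_centre (a point): centre of a like dish with a green base, to be left alone
- tube_rack: white rack of test tubes, 70 x 200 mm, 127 mm high, beyond the rail; origin at the middle of its underside; leave alone
- dropper_bottle: amber dropper bottle, 32 mm diameter, 76 mm high, on the robot's side of the rail; origin at its underside; leave alone
- marker_pen: marker pen lying on the table, 130 mm long, 14 mm thick; origin at its underside; leave alone
- slide_box: yellow slide box, 60 x 85 x 32 mm; origin at its underside; leave alone
- beaker: small glass beaker, 64 mm diameter, 75 mm high, beyond the rail; origin at its underside; leave alone

How it is judged:
On the way, in this order (a step that is already met when the one before it is completed fails the run):
1. the blue-based dish stands level in the carriage's nest and has been let go (horizontal distance between blue_dish_centre and nest below 0.0045 m and z of blue_dish_centre in the frame of nest between 0.009 and 0.0145 m and angle between blue_dish_centre's own z axis and vertical below 0.1 rad and contact force between the fingers and blue_dish below 0.1 N), for 0.3 s.
2. the release bar is held up clear of the notches while the carriage slides, with the dish aboard (horizontal distance between blue_dish_centre and nest below 0.0045 m and z of blue_dish_centre in the frame of nest between 0.009 and 0.0145 m and angle between blue_dish_centre's own z axis and vertical below 0.1 rad and value of joint release_bar above 0.0108 m and velocity of joint carriage above 0.004 m/s), for 0.3 s.
At the end, for the whole second after the job is handed in: The blue-based dish stands level in the nest (within 4.5 mm of its middle), let go; the release bar is fully down (under 3 mm of lift), its catch in a notch; the nest is within 15.5 mm of the objective's axis along the rail (the nearest notch, its play and 2 mm); the carriage is at rest (all of step 1 and value of joint release_bar below 0.003 m and y of nest in the frame of objective between -0.0155 and 0.0155 m and velocity of joint carriage between -0.003 and 0.003 m/s); the robot touches nothing.
It fails at once if the catch is loaded with more than 20 N against the teeth of the rack (contact force between release_bar_c0 and rack above 20 N).
It fails at once if the microscope is knocked (more than 5 N) (contact force between any of the arm, the fingers and scope above 5 N).
It fails at once if the blue-based dish is tipped by more than 30 degrees (angle between blue_dish_centre's own z axis and vertical above 0.52 rad).
It fails at once if another dish, the tube rack, dropper bottle, marker pen, slide box or beaker is moved by more than 20 mm (distance of any of white_dish_centre, green_dish_centre, tube_rack, dropper_bottle, marker_pen, slide_box, beaker from where it was at the start of the episode above 0.02 m).
It also fails if it takes over 72 s, if anything falls off the work surface, if the arm or the gripper's body presses on something with over 40 N, if the wrist force passes 120 N, or if a joint passes its speed limit or range.

### The arm

A 6-joint arm with a two-finger parallel gripper is mounted at the origin on the work surface. World frame = base frame: x ahead of the robot, y to its left, z up, the work surface at z = 0. Lengths are in m, angles in rad, forces in N, time in s.
With the tool pointing down it reaches from about 0.35 to 0.85 m from the base axis. Payload 8.1 kg.
Tool frame: the origin (TCP) lies on the centre line of the jaws, within the pads' length; the fingertips stand arm.tip_extent ahead of it and the grasp point (between the pads) lies 5 mm behind it (arm.tip_extent is the distance from the TCP to the fingertips, in m); y points along the fingers, x is the direction in which the jaws open and shut, and the axes are right-handed (so a half turn about y gives the same grasp; the last joint's range is limited). The gripper opens to 85 mm and grips with 20 to 120 N. Pads are 22 mm wide; open, the fingers measure 114 mm over their backs; the gripper's body (76 mm by 85 mm) begins 54 mm behind the grasp point. The pads swing forward as they close: fully open they stand 13 mm farther back than shut.
Start: joints at [1.103, 0.13, 1.488, -0, 1.523, -0.085], TCP at [0.224, 0.557, 0.245] pointing down, gripper open.
Joint ranges: [-2.96, 2.96], [-0.89, 2.26], [0.02, 2.5], [-1.34, 4.48], [0, 2.73], [-2.66, 2.66]. Speed limits (rad/s): [2.39, 2.39, 2.79, 3.14, 3.14, 3.14].

### API

Orientations are given as a 3x3 rotation matrix whose columns are the frame's x, y, z axes.
In Python, from bench import arm gives the robot as it stands.
- The arm moves only by the shell command python3 -m jog 'ROWS' [FORCE]. ROWS is text: rows parted by semicolons, each of 5 numbers parted by spaces: the gripper command: -1 is shut, 1 is fully open, values between are in proportion, then the shift along the world's x, y, z in cm, then the turn about the world's z in rad. In form: claw tx ty tz spin; .... A call has 1 to 5 rows; each row shifts and turns the commanded pose from where the row before left it; what a row does not reach is not made up. A row lasts 1/10 s, in which the tool goes at most 50 mm and 8.59 degrees, less where a joint would pass 70% of its speed; a pose out of reach is approached as far as the arm can. A call is refused whole if a number of a shift passes 5 or a number of a turn 0.15, either way. A call with a gripper value outside its range is refused whole. The fingers move at their own pace and stop on an object; FORCE is the grip in N (left out, the last holds). Time passes only in rows, so rows that do not move let the fingers close. It gives the time, the measured TCP pose, the force and the opening at its end, in the units of the state.
- arm.read_state(): the state, without advancing time (a new reading comes with each control period).
- arm.snapshot(name): name is "side" or "top"; returns a dict with "frame" (420x560x3 uint8, red, green, blue), "intrinsics" (3x3 intrinsics, pixels), "pose" (4x4, takes a point from camera to world coordinates). Camera axes: x right, y up, looking along -z (the intrinsics and any distortion apply to the point x, -y, -z); pixel columns grow to the right and rows downward; lengths in m; the calibration is good to about 2 mm. A picture is of the moment at which its call begins. There is no depth.
- arm.hand_in(): hands the job in, once; it reports no verdict.
The state is a dict: "t": time; "q": joint angles; "joint_velocities": joint speeds; "joint_torque": joint torques, N m; "ee_pos": TCP position; "tcp_rot": TCP orientation; "wrist_force": force on the tool from outside, world axes, zero at the start; "wrist_torque": the same for the moment, N m; "opening": finger opening in m.
Only numpy, scipy, OpenCV 4.12 (cv2) and the standard library are available. Lean on these libraries where they do the work, as an engineer would, in place of code of your own. Each camera call takes 0.05 s, during which the arm holds its last target. There are 200 camera calls.

## Working session

There is one attempt and no reset: what is moved stays moved. The work goes in short steps, Python scripts to look and compute and a shell command to move; the robot and the scene stay as the last step left them, time stands still between calls to the robot, and variables do not carry over. Pictures are saved under pics/ and viewed, on a budget of 10 in all, crops included, one or two more only if the job needs it, and the job is handed in when it is done.

```bash
ls; mkdir -p pics; python3 - <<'E'
from bench import arm
import cv2
s=arm.read_state();print(s,arm.tip_extent)
for n in("top","side"):
    d=arm.snapshot(n);cv2.imwrite(f"pics/{n}0.png",d["frame"][:,:,::-1]);print(n,d["intrinsics"],d["pose"], d.keys())
E
```

```text
pics
{'t': 0.0, 'q': array([ 1.10259255e+00,  1.31126238e-01,  1.48930204e+00,  3.58552183e-05,
        1.52297968e+00, -8.54313026e-02]), 'joint_velocities': array([ 1.37553822e-03,  6.65155058e-05, -1.39552046e-03,  6.65672377e-04,
       -4.73980536e-04,  7.75302700e-04]), 'joint_torque': array([-1.82166226e-03, -5.69415450e+01, -5.00544298e+01, -4.16120429e-04,
        1.52724527e-02,  2.69598637e-07]), 'ee_pos': array([0.22384449, 0.55611749, 0.24425276]), 'tcp_rot': array([[ 3.73494593e-01, -8.51177641e-04, -9.27631966e-01],
       [ 9.27630599e-01, -1.60377897e-03,  3.73495514e-01],
       [-1.80562767e-03, -9.99998352e-01,  1.90575653e-04]]), 'wrist_force': array([ 0.16724137,  0.26996021, -0.1981299 ]), 'wrist_torque': array([-0.03808208,  0.0285043 , -0.01991972]), 'opening': 0.0852556775865975} 0.014
top [[417.31863851   0.         279.65601814]
 [  0.         417.31863851 207.5453912 ]
 [  0.           0.           1.        ]] [[-0.09579483  0.97285308 -0.21066617  0.36962807]
 [-0.99539304 -0.09277219  0.02420794  0.02390501]
 [ 0.00400681  0.21201463  0.97725828  1.21593891]
 [ 0.          0.          0.          1.        ]] dict_keys(['frame', 'intrinsics', 'pose'])
side [[456.60370143   0.         281.17577426]
 [  0.         456.60370143 207.80951193]
 [  0.           0.           1.        ]] [[ 8.20545518e-01  3.74310216e-01 -4.31968650e-01  1.32277981e-01]
 [-5.71580800e-01  5.36469862e-01 -6.20882820e-01 -6.62377483e-01]
 [-6.64620666e-04  7.56367602e-01  6.54146473e-01  7.95729896e-01]
 [ 0.00000000e+00  0.00000000e+00  0.00000000e+00  1.00000000e+00]] dict_keys(['frame', 'intrinsics', 'pose'])
```

View pics/top0.png

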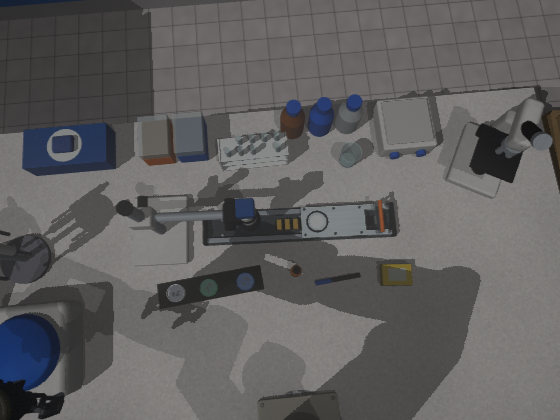

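View pics/side0.png

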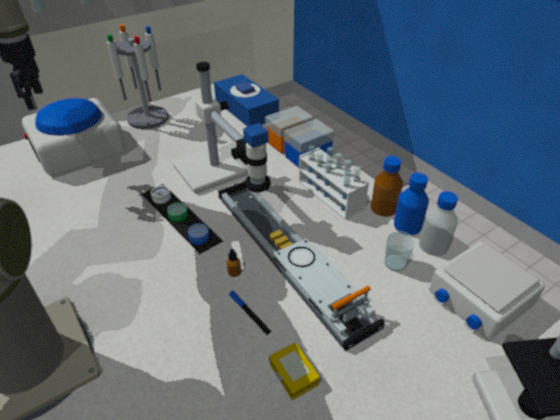

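```bash
cat > h.py <<'E'
import numpy as np, cv2
from bench import arm
def ray(d,uv):
    p=np.array([(uv[0]-d["intrinsics"][0,2])/d["intrinsics"][0,0],-(uv[1]-d["intrinsics"][1,2])/d["intrinsics"][1,1],-1.])
    return d["pose"][:3,3],d["pose"][:3,:3]@p
def plane(d,uv,z):
    o,r=ray(d,uv); return o+r*(z-o[2])/r[2]
def proj(d,P):
    c=d["pose"][:3,:3].T@(np.array(P)-d["pose"][:3,3]); K=d["intrinsics"]
    return np.array([K[0,2]+K[0,0]*c[0]/-c[2],K[1,2]+K[1,1]*c[1]/c[2]])
def crop(d,box,name,k=6):
    x0,y0,x1,y1=box; cv2.imwrite(name,cv2.resize(d["frame"][y0:y1,x0:x1,::-1],None,fx=k,fy=k,interpolation=cv2.INTER_CUBIC))
E
python3 - <<'E'
from h import *
t=arm.snapshot("top");s=arm.snapshot("side")
a=t["frame"][185:305,155:405]; b=s["frame"][110:270,130:290]
A=cv2.resize(a,None,fx=3.2,fy=3.2,interpolation=2); B=cv2.resize(s["frame"][110:350,130:390],None,fx=3,fy=3,interpolation=2)
A=cv2.convertScaleAbs(A,alpha=1.7);cv2.imwrite("pics/c1.png",A[:,:,::-1])
B=cv2.convertScaleAbs(B[:600],alpha=1.3);cv2.imwrite("pics/c2.png",B[:,:,::-1])
for n,d,z,zb in(("t",t,.027,.078),("s",s,.027,.078)):
    hsv=cv2.cvtColor(d["frame"],cv2.COLOR_RGB2HSV)
    m=cv2.inRange(hsv,(3,150,90),(14,255,255))
    for nm,m,zz in(("or",m,.084),("bl",cv2.inRange(hsv,(100,70,40),(125,255,255)),.02)):
        k,l,st,c=cv2.connectedComponentsWithStats(m)
        for i in range(1,k):
            if st[i,4]>40: print(n,nm,st[i],c[i].round(1),plane(d,c[i],zz).round(4))
E
```

```text
t or [378 200   6  32  92] [380.8 215.9] [ 0.5637 -0.2803  0.084 ]
t bl [  0   0  84   7 326] [29.4  1.9] [1.391 0.744 0.02 ]
t bl [346  94  16  18 220] [353.7 102.4] [ 0.9379 -0.2665  0.02  ]
t bl [309  97  25  40 764] [320.8 117. ] [ 0.8992 -0.1591  0.02  ]
t bl [286 100  15  17 209] [293.  107.7] [ 0.9381 -0.077   0.02  ]
t bl [  23  123   93   53 3080] [ 66.9 150. ] [0.8652 0.6161 0.02  ]
t bl [ 52 136  22  17 331] [ 62.1 143.8] [0.8864 0.6307 0.02  ]
t bl [416 149  10   8  64] [420.4 152.4] [ 0.7568 -0.4458  0.02  ]
t bl [390 152   9   7  59] [394.  154.9] [ 0.7565 -0.3649  0.02  ]
t bl [177 154  32   9 190] [193.  157.6] [0.8051 0.239  0.02  ]
t bl [235 198  19  21 370] [244.1 208.2] [0.6352 0.0983 0.02  ]
t bl [236 273  18  17 202] [244.7 281.2] [0.4251 0.1129 0.02  ]
t bl [315 278  17   7  68] [323.  281.2] [ 0.4037 -0.1072  0.02  ]
t bl [   0  314   60   77 3670] [ 27.6 349.9] [0.2977 0.7158 0.02  ]
s or [269 133  15  20  57] [277.5 144.2] [0.7517 0.2458 0.084 ]
s bl [  293     0   267   245 43464] [448.6  88. ] [1.5466 0.2771 0.02  ]
s bl [145  25   6   9  42] [147.9  29. ] [0.867  1.5007 0.02  ]
s bl [ 214   74   65   73 2380] [247.7 106.3] [0.8585 0.5858 0.02  ]
s bl [  35   98   67   37 1944] [ 67.  116.3] [0.3209 0.8764 0.02  ]
s bl [285 139  48  28 430] [304.9 150.6] [0.8552 0.2505 0.02  ]
s bl [383 155  19  18 279] [391.8 163.4] [1.0233 0.0517 0.02  ]
s bl [ 394  172   35   63 1563] [411.8 205.3] [ 0.9303 -0.113   0.02  ]
s bl [437 191  22  20 333] [447.  200.1] [ 1.0225 -0.1518  0.02  ]
s bl [187 222  22  23 348] [197.7 234.1] [0.4218 0.1097 0.02  ]
s bl [435 288  15  15 164] [441.8 295. ] [ 0.7627 -0.3542  0.02  ]
s bl [229 291  17  16 116] [236.5 298.4] [ 0.3999 -0.1122  0.02  ]
s bl [466 314  16  16 191] [473.6 321.4] [ 0.7626 -0.4354  0.02  ]
```

View pics/c1.png

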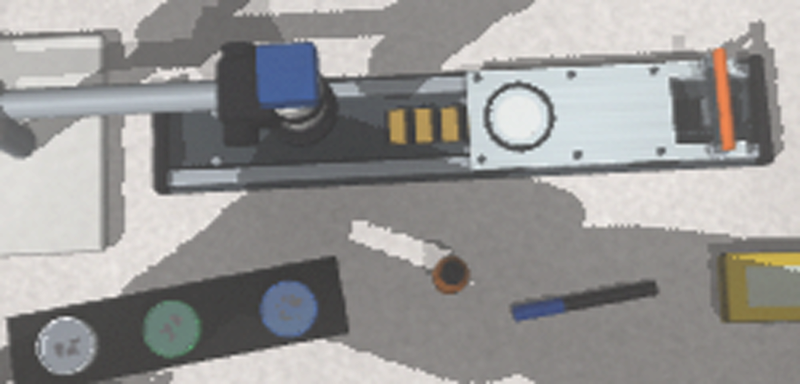

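View pics/c2.png

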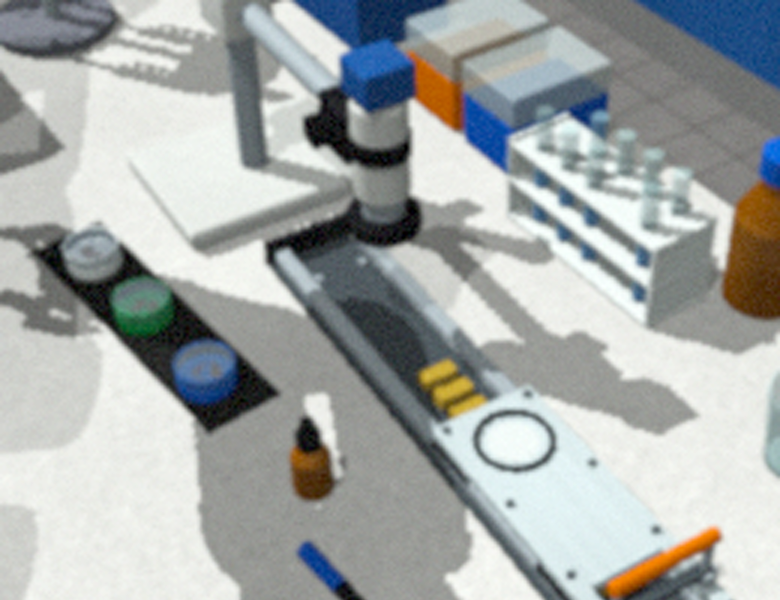

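```bash
python3 - <<'E'
from h import *
t=arm.snapshot("top");s=arm.snapshot("side")
T=lambda u,v:(u/3.2+155-.35,v/3.2+185-.35); S=lambda u,v:(u/3+130-.33,v/3+110-.33)
n=[plane(t,T(519,117),.037),plane(s,S(514,441),.037)]
b=[plane(t,(380.8,215.9),.081),plane(s,S(663,561),.078)]
print("nest",n,"bar",b)
N=np.mean(n,0);B=np.mean(b,0);d=(N-B)[:2];print(np.linalg.norm(d),np.arctan2(d[1],d[0]))
# rail edges
e=[plane(t,T(*p),.03) for p in((170,187),(772,160))];print("edge",e,np.arctan2(*(e[0]-e[1])[[1,0]]))
f=[plane(s,S(*p),.034) for p in((514-62,430),)]
# dishes
for nm,p,q in(("w",(66,346),(93,253)),("g",(172,329),(142,305)),("b",(289,309),(205,370))):
    print(nm,plane(t,T(*p),.017).round(4),plane(s,S(*q),.017).round(4))
# teeth
for u,v in((397,126),(424,125),(450,124)):print("tooth",plane(t,T(u,v),.025).round(4))
# objective: side ray onto vertical plane through nest along d
u=d/np.linalg.norm(d);nn=np.array([-u[1],u[0],0])
for p in((385,212),(385,220),(385,228),(385,236)):
    o,r=ray(s,S(*p));k=((N-o)@nn)/(r@nn);P=o+k*r;print("obj",P.round(4),(P-N)[:2]@u)
for p in((302,105),(302,112)):
    P=plane(t,T(*p),.125);print("objt",P.round(4),(P-N)[:2]@u,(P-N)@nn)
E
```

```text
nest [array([ 0.57366278, -0.10773441,  0.037     ]), array([ 0.57355926, -0.10641659,  0.037     ])] bar [array([ 0.56405167, -0.28120536,  0.081     ]), array([ 0.56572927, -0.27775396,  0.078     ])]
0.17262456786203004 1.5202573967156938
edge [array([0.54145803, 0.20863505, 0.03      ]), array([ 0.51434494, -0.33004986,  0.03      ])] 1.5205067547583235
w [0.4118 0.3099 0.017 ] [0.412  0.3099 0.017 ]
g [0.4176 0.2164 0.017 ] [0.4177 0.2194 0.017 ]
b [0.425  0.1124 0.017 ] [0.4254 0.1159 0.017 ]
tooth [0.578  0.0018 0.025 ]
tooth [ 0.5766 -0.0226  0.025 ]
tooth [ 0.5753 -0.0461  0.025 ]
obj [0.5832 0.0827 0.131 ] 0.19003991117138175
obj [0.5832 0.0833 0.1225] 0.19061465129137833
obj [0.5833 0.0839 0.114 ] 0.19119561833756898
obj [0.5833 0.0845 0.1054] 0.19178291405803352
objt [0.5857 0.0806 0.125 ] 0.18803790438028356 -0.0025556285763135705
objt [0.5798 0.0811 0.125 ] 0.1882145332189506 0.0033603271016978756
```

```bash
python3 -m jog '1 2 -4.4 0 -0.124;1 2 -4.4 0 -0.124;1 2 -4.4 -1 -0.124;1 2 -4.4 -1 -0.124;1 2 -4.4 -1 -0.124' 25; python3 -m jog '1 2 -4.4 -1.5 -0.124;1 2 -4.4 -1.5 -0.124;1 2 -4.4 -1.5 -0.124;1 2 -4.4 -1.5 -0.124;1 2 -4.4 -1.5 -0.122';python3 -m jog '1 0 0 0 0;1 0 0 0 0;1 0 0 0 0'
python3 - <<'E'
from h import *
s=arm.snapshot("side");t=arm.snapshot("top");st=arm.read_state();print(st["ee_pos"],st["tcp_rot"],st["q"])
for d,n in((t,"t"),(s,"s")):
    for P in (st["ee_pos"]+[0,0,-.014],(.425,.1135,.017)): print(n,proj(d,P))
a=cv2.resize(t["frame"][200:320,180:320],None,fx=4,fy=4,interpolation=2);b=cv2.resize(s["frame"][140:290,130:310],None,fx=3.2,fy=3.2,interpolation=2)
h=600;c=np.zeros((h,800,3),np.uint8)
b=cv2.resize(b,(390,325));a=cv2.resize(a,(400,343));c[:343,:400]=a;c[:325,405:795]=b;cv2.imwrite("pics/d.png",cv2.convertScaleAbs(c[:350,:,::-1],alpha=1.4))
E
```

```text
t: 0.8
ee_pos: [0.3245, 0.3349, 0.2151]
tcp_rot: [[0.845, 0.001, -0.534], [0.534, 0.0, 0.845], [0.001, -1.0, -0.0]]
wrist_force: [0.2, -0.2, -0.5]
opening: 0.0854
t: 1.3
ee_pos: [0.4234, 0.1174, 0.141]
tcp_rot: [[0.998, 0.001, 0.055], [-0.055, 0.0, 0.998], [0.001, -1.0, 0.0]]
wrist_force: [0.8, -0.0, -0.2]
opening: 0.0854
t: 1.6
ee_pos: [0.4229, 0.1198, 0.1415]
tcp_rot: [[0.999, 0.0, 0.049], [-0.049, 0.0, 0.999], [0.0, -1.0, 0.0]]
wrist_force: [-0.4, 0.4, -0.4]
opening: 0.0857
[0.42284121 0.1204224  0.14169352] [[ 9.98873980e-01  7.81622059e-04  4.74358617e-02]
 [-4.74361488e-02  3.53056134e-04  9.98874210e-01]
 [ 7.63994595e-04 -9.99999632e-01  3.89735726e-04]] [ 1.60548613e-01 -2.44257289e-01  2.04050316e+00  2.29413957e-04
  1.34451878e+00  2.07951058e-01]
t [238.5882004  280.67136738]
t [244.57570929 281.25845855]
s [190.35056669 197.60724752]
s [198.33212721 233.6317731 ]
```

View pics/d.png

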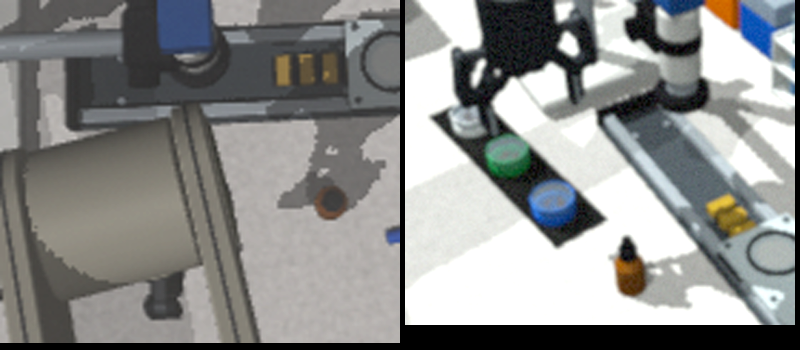

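```bash
python3 -m jog '1 0.25 -0.64 -2 0;1 0 0 -3 0;1 0 0 -3 0;1 0 0 0 0;1 0 0 0 0'; python3 -c "
from h import *
print(arm.read_state()['ee_pos'])"
```

```text
t: 2.2
ee_pos: [0.4249, 0.1137, 0.0616]
tcp_rot: [[0.999, -0.001, 0.048], [-0.048, -0.0, 0.999], [-0.001, -1.0, -0.0]]
wrist_force: [0.9, 0.1, 0.3]
opening: 0.0853
[0.4249238  0.11365953 0.0615721 ]
```

```bash
python3 -m jog '1 0 0 -1.5 0;1 0 0 -1.2 0;1 0 0 -0.8 0;1 0 0 0 0;1 0 0 0 0'; python3 -m jog '0 0 0 0 0;0 0 0 0 0;-1 0 0 0 0;-1 0 0 0 0;-1 0 0 0 0' 25;python3 -m jog '-1 0 0 0 0;-1 0 0 0 0;-1 0 0 0 0' 25
```

```text
t: 2.7
ee_pos: [0.4255, 0.1129, 0.0265]
tcp_rot: [[0.999, 0.0, 0.05], [-0.05, 0.0, 0.999], [0.0, -1.0, 0.0]]
wrist_force: [0.1, -0.2, -0.0]
opening: 0.0851
t: 3.2
ee_pos: [0.4258, 0.1129, 0.0269]
tcp_rot: [[0.999, 0.001, 0.05], [-0.05, 0.0, 0.999], [0.001, -1.0, 0.0]]
wrist_force: [-1.2, -0.4, 5.2]
opening: 0.0489
t: 3.5
ee_pos: [0.4258, 0.1129, 0.0269]
tcp_rot: [[0.999, 0.001, 0.05], [-0.05, 0.0, 0.999], [0.001, -1.0, 0.0]]
wrist_force: [-1.7, -0.8, 5.8]
opening: 0.0487
```

```bash
python3 -m jog '-1 0 0 0.5 0;-1 0 0 2 0;-1 0 0 4 0;-1 0 0 4 0;-1 0 0 3 0'; python3 -m jog '-1 0 -2 0 0;-1 0 -4 0 0;-1 0 -4 0 0;-1 0 -4 0 0;-1 2 -4 0 0'; python3 -m jog '-1 3 -4 0 0;-1 4 0 0 0;-1 4 0 0 0;-1 1.5 0 0 0;-1 0 0 0 0';python3 -m jog '-1 0 0 0 0;-1 0 0 0 0';python3 - <<'E'
from h import *
s=arm.snapshot("side");t=arm.snapshot("top");st=arm.read_state();print(st["ee_pos"],st["wrist_force"])
hsv=cv2.cvtColor(s["frame"],cv2.COLOR_RGB2HSV);print(proj(s,st["ee_pos"]-[0,0,.012]),proj(s,st["ee_pos"]-[0,0,.024]))
k,l,S,c=cv2.connectedComponentsWithStats(cv2.inRange(hsv,(100,70,40),(125,255,255)))
for i in range(1,k):
    if S[i,4]>40 and 150<c[i][0]<400 and 130<c[i][1]<300:print(S[i],c[i])
b=cv2.resize(s["frame"][150:310,210:390],None,fx=4,fy=4,interpolation=2)[:600];cv2.imwrite("pics/e.png",cv2.convertScaleAbs(b[:,:,::-1],alpha=1.4))
E
```

```text
t: 4.0
ee_pos: [0.4259, 0.1129, 0.164]
tcp_rot: [[0.999, 0.002, 0.05], [-0.05, 0.0, 0.999], [0.002, -1.0, 0.0]]
wrist_force: [0.6, 0.4, -1.4]
opening: 0.0486
t: 4.5
ee_pos: [0.4441, -0.0684, 0.1614]
tcp_rot: [[0.999, -0.0, 0.05], [-0.05, 0.0, 0.999], [-0.0, -1.0, 0.0]]
wrist_force: [0.9, 0.2, -1.0]
opening: 0.0487
t: 5.0
ee_pos: [0.5717, -0.1073, 0.1609]
tcp_rot: [[0.999, -0.0, 0.05], [-0.05, 0.0, 0.999], [-0.0, -1.0, 0.0]]
wrist_force: [-0.8, 0.0, -0.3]
opening: 0.0485
t: 5.2
ee_pos: [0.5694, -0.107, 0.1611]
tcp_rot: [[0.999, -0.001, 0.05], [-0.05, 0.0, 0.999], [-0.001, -1.0, 0.0]]
wrist_force: [-0.1, -0.7, -0.3]
opening: 0.0488
[ 0.56959759 -0.10710771  0.16140852] [ 0.61332342 -0.3313097   0.11568725]
[301.1730788  220.83173956] [301.01407054 225.02346729]
[325 140   8  16  81] [328.92592593 147.35802469]
[383 155  19  18 280] [391.74285714 163.44285714]
[291 209  23  24 297] [302.17845118 222.3973064 ]
[229 291  16  16 111] [236.55855856 298.52252252]
```

View pics/e.png

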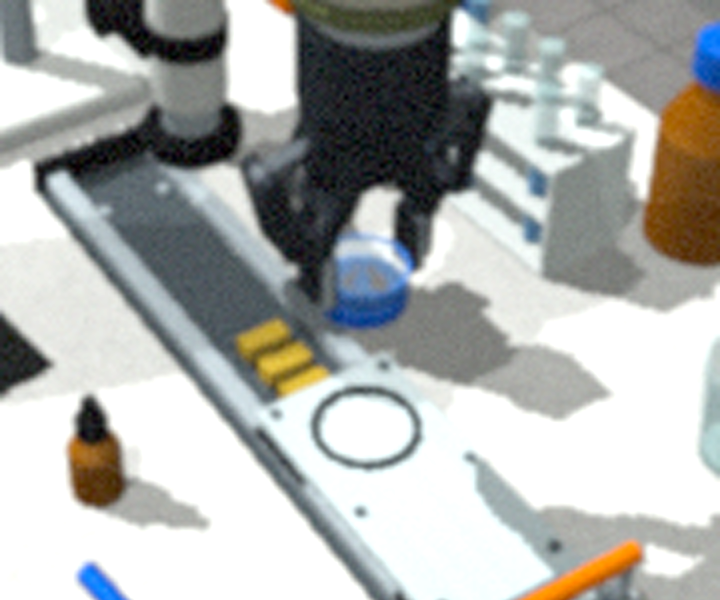

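```bash
python3 -m jog '-1 0.3 0.1 -3 0;-1 0 0 -3 0;-1 0 0 -2.4 0;-1 0 0 0 0;-1 0 0 0 0'; python3 - <<'E'
from h import *
s=arm.snapshot("side");st=arm.read_state();p=st["ee_pos"];print(p,st["wrist_force"])
for dz in(0,-.012,-.024):print(proj(s,p+[0,0,dz]))
hsv=cv2.cvtColor(s["frame"],cv2.COLOR_RGB2HSV)
k,l,S,c=cv2.connectedComponentsWithStats(cv2.inRange(hsv,(100,60,40),(125,255,255)))
for i in range(1,k):
    if S[i,4]>40 and 250<c[i][0]<340 and 200<c[i][1]<300:print(S[i],c[i])
for a,n in(((.5736,-.107,.038),'nest'),):print(n,proj(s,a))
b=cv2.resize(s["frame"][215:285,260:345],None,fx=9,fy=9,interpolation=2)[:600];cv2.imwrite("pics/f.png",cv2.convertScaleAbs(b[:,:,::-1],alpha=1.3))
E
```

```text
t: 5.8
ee_pos: [0.5729, -0.1061, 0.0776]
tcp_rot: [[0.999, -0.001, 0.05], [-0.05, 0.0, 0.999], [-0.001, -1.0, 0.0]]
wrist_force: [1.0, 0.2, 0.2]
opening: 0.0485
[ 0.57401196 -0.10640683  0.07883718] [0.37087652 0.04693781 0.01937596]
[301.6929175 243.5338506]
[301.53749554 247.34887397]
[301.38446424 251.10521569]
[292 235  21  24 319] [302.12852665 247.7492163 ]
nest [301.18471274 256.51423499]
```

View pics/f.png

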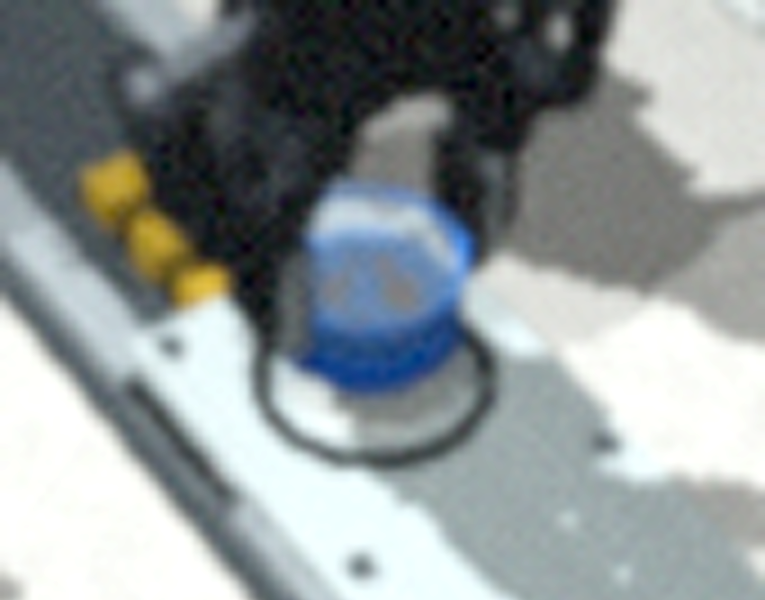

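```bash
python3 - <<'E'
from h import *
s=arm.snapshot("side");f=s["frame"].astype(int);p=arm.read_state()["ee_pos"];print(p)
for r in range(254,270):print(r,[tuple(f[r,c]) for c in (300,301,302,303)])
c0=s["pose"][:3,3]
for v in(258,258.5,259,259.5):
  P=plane(s,(301.7,v),p[2]-.024);w=(P-c0)[:2];w/=np.linalg.norm(w);print("dish",v,P[:2]+.025*w)
for v in(264.5,265,265.5,266,266.5):
  P=plane(s,(301.7,v),.034);w=(P-c0)[:2];w/=np.linalg.norm(w);print("nest outer",v,P[:2]+.0315*w)
E
```

```text
[ 0.5745921  -0.10653525  0.07941727]
254 [(np.int64(21), np.int64(61), np.int64(105)), (np.int64(24), np.int64(59), np.int64(102)), (np.int64(32), np.int64(58), np.int64(102)), (np.int64(15), np.int64(58), np.int64(106))]
255 [(np.int64(17), np.int64(54), np.int64(107)), (np.int64(22), np.int64(55), np.int64(105)), (np.int64(0), np.int64(51), np.int64(106)), (np.int64(17), np.int64(49), np.int64(103))]
256 [(np.int64(9), np.int64(50), np.int64(104)), (np.int64(23), np.int64(53), np.int64(106)), (np.int64(0), np.int64(41), np.int64(98)), (np.int64(15), np.int64(52), np.int64(105))]
257 [(np.int64(34), np.int64(55), np.int64(99)), (np.int64(27), np.int64(55), np.int64(102)), (np.int64(32), np.int64(52), np.int64(99)), (np.int64(38), np.int64(59), np.int64(100))]
258 [(np.int64(76), np.int64(82), np.int64(98)), (np.int64(68), np.int64(79), np.int64(97)), (np.int64(68), np.int64(76), np.int64(93)), (np.int64(79), np.int64(84), np.int64(97))]
259 [(np.int64(89), np.int64(98), np.int64(98)), (np.int64(89), np.int64(98), np.int64(96)), (np.int64(90), np.int64(97), np.int64(98)), (np.int64(
[... 1593 characters left out ...]
nt64(193)), (np.int64(172), np.int64(184), np.int64(186)), (np.int64(166), np.int64(179), np.int64(180)), (np.int64(153), np.int64(166), np.int64(165))]
269 [(np.int64(186), np.int64(199), np.int64(199)), (np.int64(184), np.int64(196), np.int64(198)), (np.int64(183), np.int64(197), np.int64(196)), (np.int64(172), np.int64(184), np.int64(185))]
dish 258 [ 0.57731198 -0.1044339 ]
dish 258.5 [ 0.57642033 -0.10562825]
dish 259 [ 0.57553068 -0.10681993]
dish 259.5 [ 0.57464304 -0.10800894]
nest outer 264.5 [ 0.58202512 -0.0995435 ]
nest outer 265 [ 0.58113427 -0.10073761]
nest outer 265.5 [ 0.58024539 -0.10192909]
nest outer 266 [ 0.57935848 -0.10311794]
nest outer 266.5 [ 0.57847354 -0.10430418]
```

```bash
python3 -m jog '-1 0 -0.15 0 0;-1 0 0 -0.8 0;-1 0 0 0 0;-1 0 0 0 0;-1 0 0 0 0';  python3 -m jog '-1 0 0 -0.4 0;-1 0 0 -0.3 0;-1 0 0 -0.2 0;-1 0 0 0 0;-1 0 0 0 0'
```

```text
t: 6.4
ee_pos: [0.5734, -0.1077, 0.0691]
tcp_rot: [[0.999, -0.0, 0.05], [-0.05, 0.0, 0.999], [-0.0, -1.0, 0.0]]
wrist_force: [-0.5, -0.1, 0.3]
opening: 0.0487
t: 6.9
ee_pos: [0.5733, -0.1077, 0.0601]
tcp_rot: [[0.999, -0.0, 0.05], [-0.05, 0.0, 0.999], [-0.0, -1.0, 0.0]]
wrist_force: [0.1, 0.4, -0.5]
opening: 0.0486
```

```bash
python3 -m jog '-1 0 0 -0.1 0;-1 0 0 -0.1 0;-1 0 0 0 0;-1 0 0 0 0'; python3 -m jog '-1 0 0 -0.1 0;-1 0 0 0 0;-1 0 0 0 0'
```

```text
t: 7.3
ee_pos: [0.5734, -0.1077, 0.0582]
tcp_rot: [[0.999, -0.0, 0.05], [-0.05, -0.0, 0.999], [-0.0, -1.0, -0.0]]
wrist_force: [0.4, 0.3, -0.8]
opening: 0.0489
t: 7.6
ee_pos: [0.5735, -0.1077, 0.0579]
tcp_rot: [[0.999, 0.0, 0.05], [-0.05, -0.0, 0.999], [0.0, -1.0, -0.0]]
wrist_force: [-2.9, -0.1, 5.6]
opening: 0.049
```

```bash
python3 -m jog '0.3 0 0 0 0;0.5 0 0 0 0;1 0 0 0 0;1 0 0 0 0;1 0 0 0 0'; python3 -m jog '1 0 0 1 0;1 0 0 3 0;1 0 -0.5 4 0;1 -1 -3 4 0;1 -1 -4 0 0'; python3 -m jog '1 0 -4 0 -0.15;1 0 -4 0 -0.15;1 0 -2 0 -0.15;1 0 0 0 -0.15;1 0 0 0 -0.15';python3 -m jog '1 0 0 0 -0.15;1 0 0 0 -0.15;1 0 0 0 -0.15;1 0 0 0 -0.15;1 0 0 0 -0.15';python3 -m jog '1 0 0 0 -0.07;1 0 0 0 0;1 0 0 0 0;1 0 0 0 0'
python3 - <<'E'
from h import *
t=arm.snapshot("top");s=arm.snapshot("side");print(arm.read_state()["ee_pos"])
b=np.hstack([cv2.resize(f,(400,400),interpolation=2) for f in(s["frame"][215:285,265:335],t["frame"][190:260,285:355])]);cv2.imwrite("pics/g.png",cv2.convertScaleAbs(b[:,:,::-1],alpha=1.3))
E
```

```text
t: 8.1
ee_pos: [0.5734, -0.1077, 0.0571]
tcp_rot: [[0.999, -0.0, 0.05], [-0.05, 0.0, 0.999], [-0.0, -1.0, 0.0]]
wrist_force: [-0.4, -0.7, 0.1]
opening: 0.0858
t: 8.6
ee_pos: [0.5575, -0.1829, 0.185]
tcp_rot: [[0.999, 0.011, 0.047], [-0.047, -0.004, 0.999], [0.012, -1.0, -0.004]]
wrist_force: [1.7, -0.0, 0.2]
opening: 0.0853
t: 9.1
ee_pos: [0.5534, -0.2833, 0.1771]
tcp_rot: [[0.691, 0.0, 0.723], [-0.723, -0.0, 0.691], [0.0, -1.0, 0.0]]
wrist_force: [0.0, -0.3, 1.4]
opening: 0.0855
t: 9.6
ee_pos: [0.5537, -0.2822, 0.1773]
tcp_rot: [[0.015, 0.001, 1.0], [-1.0, -0.0, 0.015], [0.0, -1.0, 0.0]]
wrist_force: [0.3, -0.8, 0.5]
opening: 0.0852
t: 10.0
ee_pos: [0.5537, -0.2821, 0.1768]
tcp_rot: [[-0.047, 0.0, 0.999], [-0.999, -0.0, -0.047], [0.0, -1.0, 0.0]]
wrist_force: [-0.3, -0.6, -0.0]
opening: 0.0852
[ 0.55360352 -0.28208493  0.17654989]
```

View pics/g.png

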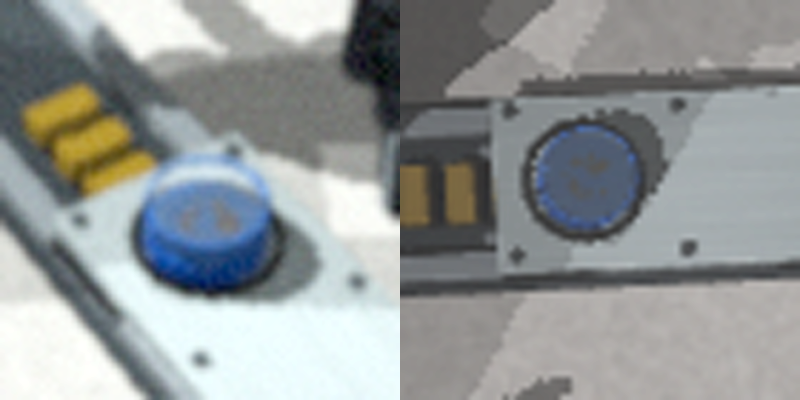

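```bash
python3 -m jog '1 1.15 0 -3 0;1 0 0 -3 0;1 0 0 -2.3 0;1 0 0 -2 0;1 0 0 0 0'; python3 -m jog '0.3 0 0 0 0;-0.2 0 0 0 0;-0.5 0 0 0 0;-0.7 0 0 0 0;-1 0 0 0 0' 40;python3 -m jog '-1 0 0 0 0;-1 0 0 0 0;-1 0 0 0 0;-1 0 0 0 0'
```

```text
t: 10.6
ee_pos: [0.5627, -0.2806, 0.0695]
tcp_rot: [[-0.049, -0.006, 0.999], [-0.999, 0.003, -0.049], [-0.003, -1.0, -0.006]]
wrist_force: [-0.6, 0.4, -1.0]
opening: 0.0859
t: 11.1
ee_pos: [0.5655, -0.2821, 0.0742]
tcp_rot: [[-0.049, 0.001, 0.999], [-0.999, -0.0, -0.049], [0.0, -1.0, 0.001]]
wrist_force: [0.6, 2.6, 1.5]
opening: 0.0122
t: 11.5
ee_pos: [0.5655, -0.2823, 0.0742]
tcp_rot: [[-0.049, 0.001, 0.999], [-0.999, -0.001, -0.049], [0.0, -1.0, 0.001]]
wrist_force: [-1.0, 0.6, 5.3]
opening: 0.0106
```

```bash
python3 -m jog '-1 0 0 0.4 0;-1 0 0 0.4 0;-1 0 0 0 0;-1 0 0 0 0'; python3 -m jog '-1 0 0 0.3 0;-1 0 0 0.25 0;-1 0 0 0 0;-1 0 0 0 0;-1 0 0 0 0'
```

```text
t: 11.9
ee_pos: [0.5653, -0.2819, 0.0807]
tcp_rot: [[-0.049, 0.001, 0.999], [-0.999, 0.0, -0.049], [-0.0, -1.0, 0.001]]
wrist_force: [6.4, -0.7, -6.9]
opening: 0.0106
t: 12.4
ee_pos: [0.5653, -0.2818, 0.086]
tcp_rot: [[-0.049, 0.0, 0.999], [-0.999, 0.0, -0.049], [-0.0, -1.0, 0.0]]
wrist_force: [5.4, -1.2, -7.6]
opening: 0.0104
```

```bash
python3 -m jog '-1 0.1 0 0.15 0;-1 0 0 0 0;-1 0 0 0 0;-1 0 0 0 0'
```

```text
t: 12.8
ee_pos: [0.5655, -0.2818, 0.0877]
tcp_rot: [[-0.049, -0.001, 0.999], [-0.999, 0.001, -0.049], [-0.001, -1.0, -0.001]]
wrist_force: [1.7, 0.2, -7.9]
opening: 0.0106
```

```bash
python3 -m jog '-1 0.01 0.2 0 0;-1 0.025 0.5 0 0;-1 0.04 0.8 0 0;-1 0.05 1 0 0;-1 0.05 1 0 0'; python3 -m jog '-1 0.05 1 0 0;-1 0.05 1 0 0;-1 0.05 1 0 0;-1 0.05 1 0 0;-1 0.05 1 0 0'
```

```text
t: 13.3
ee_pos: [0.5673, -0.246, 0.0881]
tcp_rot: [[-0.049, -0.001, 0.999], [-0.999, 0.0, -0.049], [-0.0, -1.0, -0.001]]
wrist_force: [-2.6, -2.7, -7.1]
opening: 0.0105
t: 13.8
ee_pos: [0.5697, -0.196, 0.0881]
tcp_rot: [[-0.049, -0.001, 0.999], [-0.999, 0.0, -0.049], [-0.0, -1.0, -0.001]]
wrist_force: [-5.2, -1.4, -7.1]
opening: 0.0105
```

```bash
python3 -m jog '-1 -0.02 1 0 0;-1 0.03 1 0 0;-1 0.04 1 0 0;-1 0.05 1 0 0;-1 0.05 1 0 0'; python3 -m jog '-1 0.05 1 0 0;-1 0.05 1 0 0;-1 0.05 1 0 0;-1 0.02 0.4 0 0;-1 0 0 0 0'; python3 -m jog '-1 0 0 0 0;-1 0 0 0 0;-1 0 0 0 0'
python3 - <<'E'
from h import *
t=arm.snapshot("top");s=arm.snapshot("side");p=arm.read_state()["ee_pos"];print(p)
b=np.hstack([cv2.resize(f,(400,400),interpolation=2) for f in(s["frame"][150:250,230:330],t["frame"][180:240,220:280])]);cv2.imwrite("pics/i.png",cv2.convertScaleAbs(b[:,:,::-1],alpha=1.5))
E
```

```text
t: 14.3
ee_pos: [0.572, -0.1462, 0.0885]
tcp_rot: [[-0.049, 0.0, 0.999], [-0.999, -0.0, -0.049], [0.0, -1.0, 0.0]]
wrist_force: [-0.8, -1.2, -7.7]
opening: 0.011
t: 14.8
ee_pos: [0.5737, -0.1119, 0.0884]
tcp_rot: [[-0.048, 0.0, 0.999], [-0.999, 0.001, -0.048], [-0.001, -1.0, 0.0]]
wrist_force: [-0.7, 1.9, -8.2]
opening: 0.0104
t: 15.1
ee_pos: [0.5736, -0.1133, 0.0884]
tcp_rot: [[-0.05, 0.0, 0.999], [-0.999, 0.0, -0.05], [-0.0, -1.0, 0.0]]
wrist_force: [-0.1, 0.7, -6.5]
opening: 0.0106
[ 0.57358809 -0.11329787  0.08843553]
```

View pics/i.png

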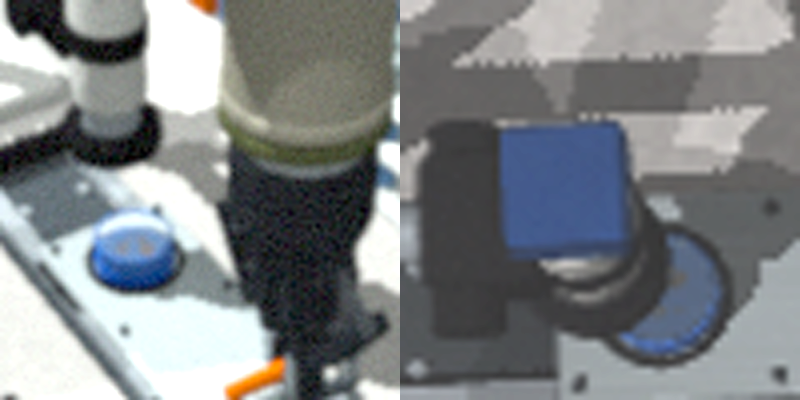

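```bash
python3 - <<'E'
from h import *
s=arm.snapshot("side");t=arm.snapshot("top");c0=s["pose"][:3,3];u=np.array([.0495,.9988]);p=arm.read_state()["ee_pos"];print(p)
f=s["frame"].astype(int).sum(2)
for nm,z,r,c,v0,v1 in(("ring",.113,.031,(257,258,259),183,198),("nest",.034,.0315,(263,264,265),216,230)):
    print(nm,[int(np.mean([f[v,k] for k in c])) for v in range(v0,v1)])
def ctr(uv,z,r):
    P=plane(s,uv,z)[:2];w=P-c0[:2];w/=np.linalg.norm(w);return P+r*w
for v in(190.5,191,191.5): print("ring",v,ctr((257.8,v-.1),.113,.031),ctr((257.8,v-.1),.113,.031)@u)
for v in(222,222.5,223): print("nest",v,ctr((263.6,v),.034,.0315),ctr((263.6,v),.034,.0315)@u)
print(p[:2]@u+.175)
# column-only estimate: along-rail coordinate with lateral fixed on centre line
n=np.array([u[1],-u[0],0]);N=np.array([.5736,-.107,0])
for nm,c,z in(("ring",257.8,.117),("nest",263.6,.036)):
    g=np.linspace(0,.25,2501);uvs=np.array([proj(s,np.r_[N[:2]+u*k,z])[0] for k in g]);k=g[np.argmin(abs(uvs-c))];print(nm,"travel",k)
E
```

```text
[ 0.57355785 -0.11328886  0.08842166]
ring [203, 144, 67, 41, 58, 54, 51, 16, 116, 266, 384, 420, 434, 463, 473]
nest [190, 174, 167, 154, 121, 103, 94, 267, 445, 507, 512, 508, 508, 508]
ring 190.5 [0.58965955 0.09639299] 0.1254654633420543
ring 191 [0.58862708 0.09478474] 0.12380803723312786
ring 191.5 [0.58759734 0.09318074] 0.12215499436652646
nest 222 [0.58589197 0.06831761] 0.0972372829376766
nest 222.5 [0.58489689 0.06679956] 0.09567179704857434
nest 223 [0.58390423 0.06528521] 0.0941101321812384
0.09023820247949876
ring travel 0.1915
nest travel 0.168
```

```bash
python3 -m jog '-1 0.02 0.4 0 0;-1 0.035 0.7 0 0;-1 0 0 0 0;-1 0 0 -0.2 0;-1 0 0 0 0'; python3 -m jog '-1 0 0 -0.1 0;-1 0 0 0 0;-1 0 0 0 0';python3 -m jog '-1 0 0 -0.1 0;-1 0 0 0 0;-1 0 0 0 0'; python3 -m jog '-1 0 0 -0.05 0;-1 0 0 0 0;-1 0 0 0 0'
```

```text
t: 15.8
ee_pos: [0.5741, -0.1017, 0.0862]
tcp_rot: [[-0.049, 0.0, 0.999], [-0.999, 0.0, -0.049], [-0.0, -1.0, 0.0]]
wrist_force: [0.1, 1.3, -8.0]
opening: 0.0106
t: 16.1
ee_pos: [0.5741, -0.1021, 0.0854]
tcp_rot: [[-0.049, 0.0, 0.999], [-0.999, 0.0, -0.049], [-0.0, -1.0, 0.0]]
wrist_force: [0.1, 0.9, -7.5]
opening: 0.0104
t: 16.4
ee_pos: [0.5741, -0.1021, 0.0844]
tcp_rot: [[-0.049, 0.0, 0.999], [-0.999, -0.0, -0.049], [-0.0, -1.0, 0.0]]
wrist_force: [0.6, 0.8, -7.2]
opening: 0.0106
t: 16.7
ee_pos: [0.5741, -0.1022, 0.0842]
tcp_rot: [[-0.049, 0.0, 0.999], [-0.999, -0.0, -0.049], [0.0, -1.0, 0.0]]
wrist_force: [-2.9, 1.7, -3.7]
opening: 0.0103
```

```bash
python3 -m jog '-1 0 0 -0.05 0;-1 0 0.1 0 0;-1 0.01 0.1 0 0;-1 0 0 0 0'; python3 -m jog '-1 0 0.1 0 0;-1 0.01 0.1 0 0;-1 0 0 0 0'; python3 -m jog '-1 0 0.1 0 0;-1 0.01 0.1 0 0;-1 0 0 0 0'; python3 -m jog '-1 0 0.1 0 0;-1 0.01 0.1 0 0;-1 0 0 0 0'
```

```text
t: 17.1
ee_pos: [0.5743, -0.1015, 0.0842]
tcp_rot: [[-0.05, 0.0, 0.999], [-0.999, -0.002, -0.05], [0.002, -1.0, 0.001]]
wrist_force: [-5.7, -4.5, 1.6]
opening: 0.0108
t: 17.4
ee_pos: [0.5744, -0.0997, 0.0843]
tcp_rot: [[-0.05, 0.0, 0.999], [-0.999, -0.003, -0.05], [0.003, -1.0, 0.001]]
wrist_force: [-6.8, -5.5, 3.3]
opening: 0.0102
t: 17.7
ee_pos: [0.5745, -0.0978, 0.0843]
tcp_rot: [[-0.05, 0.0, 0.999], [-0.999, -0.003, -0.05], [0.003, -1.0, 0.001]]
wrist_force: [-6.3, -6.0, 2.3]
opening: 0.0107
t: 18.0
ee_pos: [0.5746, -0.0959, 0.0843]
tcp_rot: [[-0.05, 0.0, 0.999], [-0.999, -0.003, -0.05], [0.003, -1.0, 0.001]]
wrist_force: [-6.5, -6.7, 2.7]
opening: 0.0106
```

```bash
python3 -m jog '-1 -0.08 0.1 0.03 0;-1 0 0.1 0 0;-1 0 0 0 0'; python3 -m jog '-1 0 0.1 0 0;-1 0.01 0.1 0 0;-1 0 0 0 0'; python3 -m jog '-1 0 0.1 0 0;-1 0.01 0.1 0 0;-1 0 0 0 0'; python3 -m jog '-1 0 0.1 0 0;-1 0 0 0 0'|sed -n 2,4p
```

```text
t: 18.3
ee_pos: [0.5745, -0.0928, 0.0844]
tcp_rot: [[-0.049, 0.002, 0.999], [-0.999, -0.001, -0.049], [0.001, -1.0, 0.002]]
wrist_force: [0.4, -5.2, -1.7]
opening: 0.0104
t: 18.6
ee_pos: [0.5746, -0.0905, 0.0843]
tcp_rot: [[-0.049, 0.002, 0.999], [-0.999, -0.001, -0.049], [0.001, -1.0, 0.002]]
wrist_force: [1.0, -4.7, -1.5]
opening: 0.0107
t: 18.9
ee_pos: [0.5747, -0.0884, 0.0843]
tcp_rot: [[-0.049, 0.002, 0.999], [-0.999, -0.001, -0.049], [0.001, -1.0, 0.002]]
wrist_force: [0.8, -5.0, 0.2]
opening: 0.0103
ee_pos: [0.5747, -0.0875, 0.0844]
tcp_rot: [[-0.049, 0.002, 0.999], [-0.999, -0.001, -0.049], [0.001, -1.0, 0.002]]
wrist_force: [1.3, -4.5, -0.6]
```

```bash
python3 -m jog '-1 0 0.1 0 0;-1 0 0 0 0'|sed -n 2,4p; python3 -m jog '-1 0.01 0.1 0 0;-1 0 0 0 0'|sed -n '2p;4p';python3 -m jog '-1 0 0.1 0 0;-1 0 0 0 0'|sed -n '2p;4p'; python3 -m jog '-1 0.01 0.1 0 0;-1 0 0 0 0'|sed -n '2p;4p'
```

```text
ee_pos: [0.5748, -0.0864, 0.0843]
tcp_rot: [[-0.049, 0.002, 0.999], [-0.999, -0.001, -0.049], [0.001, -1.0, 0.002]]
wrist_force: [2.5, -4.6, -0.9]
ee_pos: [0.5748, -0.0854, 0.0844]
wrist_force: [2.0, -4.0, -0.1]
ee_pos: [0.5749, -0.0844, 0.0843]
wrist_force: [1.8, -5.5, -1.9]
ee_pos: [0.5749, -0.0834, 0.0843]
wrist_force: [2.6, -4.6, -1.3]
```

```bash
python3 -m jog '-1 0 0.1 0 0;-1 0 0 0 0'|sed -n '2p;4p'; python3 -m jog '-1 0.01 0.1 0 0;-1 0 0 0 0'|sed -n '2p;4p'
```

```text
ee_pos: [0.5749, -0.0822, 0.0842]
wrist_force: [3.3, -2.5, -3.3]
ee_pos: [0.5749, -0.0806, 0.0836]
wrist_force: [5.9, -2.0, -6.3]
```

```bash
python3 -m jog '-1 0 0.1 0 0;-1 0 0 0 0'|sed -n '2p;4p'
```

```text
ee_pos: [0.575, -0.0795, 0.0835]
wrist_force: [7.0, -1.9, -6.4]
```

```bash
python3 -m jog '-1 0.08 0 -0.1 0;-1 0 0 -0.1 0;-1 0 0 0 0'|sed -n '2p;4p'; python3 -m jog '-1 0 0 -0.2 0;-1 0 0 0 0'|sed -n '2p;4p'; python3 -m jog '-1 0 0 -0.2 0;-1 0 0 0 0'|sed -n '2p;4p'
```

```text
ee_pos: [0.575, -0.0796, 0.0812]
wrist_force: [5.3, 0.6, -6.2]
ee_pos: [0.575, -0.0797, 0.0794]
wrist_force: [3.8, 0.8, -6.6]
ee_pos: [0.575, -0.0799, 0.0774]
wrist_force: [3.9, 2.0, -6.5]
```

```bash
python3 -m jog '-1 0 0 -0.2 0;-1 0 0 0 0'|sed -n '2p;4p'; python3 -m jog '-1 0 0 -0.1 0;-1 0 0 0 0'|sed -n '2p;4p'; python3 -m jog '-1 0 0 -0.05 0;-1 0 0 0 0;-1 0 0 0 0'|sed -n '2p;4p'
```

```text
ee_pos: [0.575, -0.08, 0.0754]
wrist_force: [4.8, 1.4, -6.1]
ee_pos: [0.575, -0.08, 0.0746]
wrist_force: [4.8, 0.7, -6.1]
ee_pos: [0.5751, -0.0801, 0.0744]
wrist_force: [1.5, 0.8, -3.5]
```

```bash
python3 -m jog '-0.6 0 0 -0.05 0;-0.3 0 0 0 0;0.3 0 0 0 0;1 0 0 0 0;1 0 0 0 0'|sed -n '2p;4,5p'; python3 -m jog '1 0 0 1 0;1 0 0 3 0;1 0 -1 4 0;1 -1 -4 4 0;1 -1 -4 3 0'|sed -n '2p;4,5p';python3 -m jog '1 -1 -4 0 0;1 -1 -4 0 0;1 0 -4 0 0;1 0 0 0 0;1 0 0 0 0'|sed -n '1,2p;4,5p'
python3 - <<'E'
from h import *
t=arm.snapshot("top");s=arm.snapshot("side");u=np.array([.0495,.9988]);c0=s["pose"][:3,3]
for d,k in((t,.081),(s,.078)):
    hsv=cv2.cvtColor(d["frame"],cv2.COLOR_RGB2HSV);n,l,S,c=cv2.connectedComponentsWithStats(cv2.inRange(hsv,(3,150,90),(14,255,255)))
    for i in range(1,n):
        if S[i,4]>40: print(S[i],c[i],plane(d,c[i],k))
f=s["frame"].astype(int).sum(2)
for c,a,b in((257,183,198),(258,198,222)):print(c,f[a:b,c])
b=np.hstack([cv2.resize(x,(400,400),interpolation=2) for x in(s["frame"][150:270,220:340],t["frame"][170:250,230:310])]);cv2.imwrite("pics/j.png",cv2.convertScaleAbs(b[:,:,::-1],alpha=1.5))
E
```

```text
ee_pos: [0.575, -0.0802, 0.0738]
wrist_force: [-0.2, 0.4, 0.4]
opening: 0.0722
ee_pos: [0.557, -0.1642, 0.2214]
wrist_force: [0.6, -0.1, -0.0]
opening: 0.0854
t: 23.4
ee_pos: [0.5362, -0.285, 0.2185]
wrist_force: [-0.1, 0.2, 0.3]
opening: 0.0853
[307 204   4  31  87] [308.43678161 218.70114943] [ 0.57527577 -0.08047749  0.081     ]
257 [240 182  82  74  63  88  52  11 110 244 353 401 408 505 558]
258 [523 447 354 303 290 291 295 303 314 280 213 173 194 182 141 127 105 288
 496 524 508 503 503 501]
```

View pics/j.png

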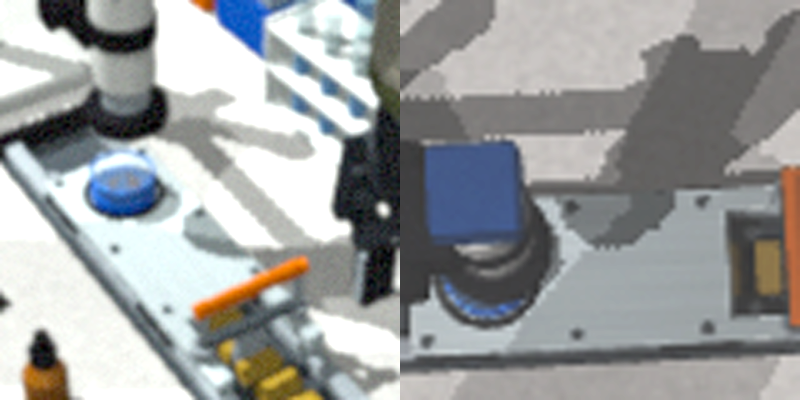

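```bash
python3 -c "
from bench import arm
print(arm.hand_in())"
```

```text
the job is handed in; nothing more can be done
None
```

The blue dish is in the nest, the carriage is locked under the microscope, and the job is handed in at about 23.5 s of robot time. `hand_in` reports no verdict, so the checks below are my own.

**What I did**
- I set the blue dish in the nest with the fingers closing across the rail. The later pictures show it seated level and centred.
- I lifted the release bar about 13.5 mm and slid the carriage to about 0.18 m of travel. I then rested the catch on a tooth and crept forward in about 1 mm steps.
- The catch dropped at about 0.202 m. I lowered the bar fully, let go and backed the arm away.

**Last checks**
- **Bar down:** the hand bottomed at z = 0.0744 m, against 0.0742 m when I first gripped the bar fully down. The catch is home in the notch.
- **Forces:** wrist force stayed under about 10 N while feeling for the notch. I never touched the microscope.
- **Alignment:** the nest should be about 9 mm past the objective axis, within the 15.5 mm limit. The notch before it, at about 0.178 m, would be about 15 mm short.
- **Disagreement:** the camera estimates of the axis differed, at 0.188–0.192 m from three methods and 0.197 m from a fourth. All of them leave this notch the nearest.
- **Not measured:** I did not test the lock by pushing the carriage. I did not re-measure the other objects, but the arm stayed clear of them.

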